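# Flip the colour reference tile onto the imaging stage

## Robot

A 7-joint arm with a two-finger parallel gripper is mounted at the origin on the work surface. World frame = base frame: x ahead of the robot, y to its left, z up, the work surface at z = 0. Lengths are in mm, angles in rad, forces in N, time in s.
With the tool pointing down it reaches from about 400 to 850 mm from the base axis. Payload 10.4 kg.
Tool frame: the origin (TCP) lies at the very end of the fingers, on their centre line; the grasp point (between the pads) lies 19 mm behind it; x points along the fingers, y is the direction in which the jaws open and shut, and the axes are right-handed (so a half turn about x gives the same grasp; the last joint's range is limited). The gripper opens to 85 mm and grips with 20 to 120 N. Pads are 22 mm wide; open, the fingers measure 114 mm over their backs; the gripper's body (76 mm by 85 mm) begins 54 mm behind the grasp point. The pads swing forward as they close: fully open they stand 13 mm farther back than shut.
Start: joints at [-1.341, 0.332, -0.065, 1.46, 0.022, 1.35, -0.088], TCP at [156.308, 605.16, 231.338] pointing down, gripper open.
Joint ranges: [-2.6, 2.6], [-0.5, 2.12], [-1.47, 1.34], [0.16, 2.42], [-1.27, 4.41], [0.06, 2.06], [-2.6, 2.6]. Speed limits (rad/s): [2.22, 2.22, 2.79, 2.79, 3.14, 3.14, 3.14].

## Interface

Orientations are given as a rotation vector (axis times angle).
In Python, from plant import get_state, camera, camera_params, close_job, look_for, landmark_of gives the robot as it stands.
- The arm moves only by the tool step_arm, never from a script. Its argument "targets" is text: rows parted by semicolons, each of 7 numbers parted by spaces: the opening, from 0 (shut) to 1 (fully open), then the shift along the world's x, y, z in mm, then the turn, a rotation vector about the world's x, y, z in degrees. A call has 1 to 20 rows; each row shifts and turns the pose as measured when the row begins; what a row does not reach is not made up. A row lasts 1/8 s, in which the tool goes at most 62.5 mm and 10.7 degrees, less where a joint would pass 70% of its speed; a pose out of reach is approached as far as the arm can. A call is refused whole if a number of a shift passes 62.5 or a number of a turn 10.7, either way. A call with a gripper value outside its range is refused whole. The fingers move at their own pace and stop on an object; "force" is the grip in N (left out, the last holds). Time passes only in rows, so rows that do not move let the fingers close. It gives the time, the measured TCP pose, the force and the opening at its end, in the units of the state.
- get_state(): the state, without advancing time (a new reading comes with each control period).
- camera(name): name is "scene" or "side" or "wrist"; returns (picture, depth): 384x512x3 uint8, red, green, blue; 384x512 float32, mm along the optical axis (not along the pixel's ray), 0 where there is no reading.
- camera_params(name): a dict with "mtx" (3x3 intrinsics, pixels), "k1" (the pictures are not rectified: a ray, as slopes to the right and down, at radius r is drawn at 1 + k1 r^2 times it, then the intrinsics apply), "world_from_camera" (4x4, takes a point from camera to world coordinates). Camera axes: x right, y down, z forward; pixel columns grow to the right and rows downward; lengths in mm; the calibration is good to about 2 mm. A picture is of the moment at which its call begins: read the wrist's pose just before it. camera_params takes no time and is no camera call; for the wrist camera it gives the pose at the moment of the call.
- close_job(): hands the job in, once; it reports no verdict.
Trained networks look in the newest picture that a camera, given by its name, has taken for a name from the list of things; names that differ only in an ending like _2 or _b are one class to them, and where a whole thing is asked for, a point or a joint stands for the part that bears it (a point fixed in the world has none). Each returns a list of dicts, best first, with "score" (0 to 1); they miss things now and then, are a little off and sometimes report something else, mostly with a low value. They report only what shows in the picture. A call takes as long as a camera call. They do not tell look-alikes from the thing itself.
- look_for(target, camera): "xyz" ([x, y, z] in mm, in the coordinates of the camera as it stood for that picture, good to about 4 mm: the middle of the surface that is visible of it).
- landmark_of(target, camera): "xyz" ([x, y, z] in mm, in the coordinates of the camera as it stood for that picture, good to about 4 mm: a listed point, or the origin of a listed thing).
The state is a dict: "time_s": time; "qpos": joint angles; "dq": joint speeds; "joint_efforts": joint torques, N m; "ee_pos": TCP position; "ee_rot": TCP orientation; "wrist_force": force on the tool from outside, world axes, zero at the start; "moment": the same for the moment, N m; "gripper_width": opening from 0.0 (shut) to 1.0 (fully open).
Only numpy, scipy, OpenCV 4.12 (cv2) and the standard library are available. Lean on these libraries where they do the work, as an engineer would, in place of code of your own. Each camera call takes 0.05 s, during which the arm holds its last target.

## Task

The bread lab's colour reference tile lies on the bench white face down. Without gripping or lifting it, push it with the fingertips up against the front edge of the black stage and work its near edge up so that it tips up on edge and flips over onto the stage, white face up, then push it fully home, square against the aluminium back stop, and draw the fingers clear of it. Leave everything else where it stands.

Things in the scene. Friction and masses are not known exactly. Their poses are not given: they have to be found in the camera images.
- tile: Colour reference tile, about 0.16 kg, rigid: white ceramic square 80 x 80 x 12 mm centred on a blue carrier plate 90 x 90 x 7 mm, so 19 mm thick with a 5 mm blue flange all round. Origin: centre of the plane where white meets blue. z out of the BLUE face; x, y parallel to the edges. Starts on the bench blue up, middle 68 to 85 mm short of the stage's front edge, within 0.25 rad of square to it.
- stage: Black imaging stage fixed to the bench: slab 8 mm high, 150 mm deep, 260 mm wide, flat top. Origin: middle of its front edge (nearest the robot, upright face, thin yellow line along its top), at bench level. x points level from the front edge to the back of the stage (roughly away from the robot), y along the front edge, z up.
- stage_stop (a point): middle of the foot of the back stop: an aluminium bar across the whole width, rising 10 mm above the stage top; its front face, at this point, is 130 mm behind the front edge, 8 mm above the bench
- tile_c0 (a point): corner +x +y (tile's own axes) of the blue carrier plate, on its white side, 45 mm from its centre along each axis
- tile_c1 (a point): corner +x -y (tile's own axes) of the blue carrier plate, on its white side, 45 mm from its centre along each axis
- tile_c2 (a point): corner -x +y (tile's own axes) of the blue carrier plate, on its white side, 45 mm from its centre along each axis
- tile_c3 (a point): corner -x -y (tile's own axes) of the blue carrier plate, on its white side, 45 mm from its centre along each axis
- vial: small glass vial with blue cap, 26 mm across, 50 mm tall, standing on the stage near one of its ends; leave alone (origin: centre of its underside)
- weight: brass check weight, 24 mm across, 34 mm tall, standing on the stage near its other end; leave alone (origin: centre of its underside)
- pen: blue-capped pen, 140 mm long, 11 mm thick, lying on the bench in front of the stage; leave alone (origin: about its middle, at bench level)
- spatula: steel spatula, 170 mm long, lying on the bench in front of the stage; leave alone (origin: about its middle, at bench level)
- ethanol: white plastic bottle, 60 mm across, 150 mm tall, on the bench to the robot's right; leave alone (origin: centre of its underside)
- flour_jar: jar with blue cap, 70 mm across, 110 mm tall, on the bench to the robot's right; leave alone (origin: centre of its underside)
- beaker: glass beaker, 70 mm across, 90 mm tall, on the bench to the robot's left; leave alone (origin: centre of its underside)
- loaf: small loaf standing in a glass dish on the balance to the robot's left, its top about 165 mm above the bench; leave alone (origin: centre of its underside)
There are look-alikes about, which are no part of the job. Of the things that look like the tile, take the one that is nearest to the robot's base at the start.

How it is judged (in metres and radians):
On the way, in this order (a step that is already met when the one before it is completed fails the run):
1. the tile, still white face down on the bench, is pushed up against the stage's front edge (angle between tile's own z axis and vertical below 0.35 rad and x of tile in the frame of stage above -0.05 m), for 0.05 s.
2. the tile is tipped up on edge at the stage's front edge, its lower side still down (angle between tile's own z axis and vertical between 1 and 2.2 rad and x of tile in the frame of stage between -0.045 and 0.045 m and not (height (world z) of each of tile_c0, tile_c1, tile_c2, tile_c3 above 0.03 m)), for 0.03 s.
3. the tile lies flat on the stage, white face up (angle between tile's own z axis and vertical above 3 rad and x of tile in the frame of stage above 0 m and z of tile in the frame of stage below 0.02 m), for 0.1 s.
At the end, for the whole second after the job is handed in: The tile lies flat on the stage white face up (within 0.1 rad), its far edge within 6 mm of the back stop and square to it within 0.1 rad, its sides over the stage, at rest and untouched (angle between tile's own z axis and vertical above 3.04 rad and x of tile in the frame of stage between 0.079 and 0.092 m and y of tile in the frame of stage between -0.085 and 0.085 m and z of tile in the frame of stage between 0.012 and 0.018 m and (angle between the x axis of tile and the x axis of stage, either way round below 0.1 rad or angle between the y axis of tile and the x axis of stage, either way round below 0.1 rad) and linear speed of tile below 0.01 m/s and contact force between tile and the fingers below 0.05 N).
It fails at once if the tile is lifted off: all four corners over 35 mm above the bench, or over 25 mm while it is still well short of the stage (height (world z) of each of tile_c0, tile_c1, tile_c2, tile_c3 above 0.035 m or (height (world z) of each of tile_c0, tile_c1, tile_c2, tile_c3 above 0.025 m and x of tile in the frame of stage below -0.05 m)).
It fails at once if another object is moved more than 25 mm or knocked over (distance of any of vial, weight, pen, spatula, ethanol, flour_jar, beaker, loaf from where it was at the start of the episode above 0.025 m or angle between any of vial, weight, ethanol, flour_jar, beaker, loaf's own z axis and vertical above 0.5 rad).
It also fails if it takes over 61 s, if anything falls off the work surface, if the arm or the gripper's body presses on something with over 40 N, if the wrist force passes 120 N, or if a joint passes its speed limit or range.

## Working session

There is one attempt and no reset: what is moved stays moved. The work goes in short steps, Python scripts to look and compute and a tool call to move; the robot and the scene stay as the last step left them, time stands still between calls to the robot, and variables do not carry over. Pictures are saved under pics/ and viewed, and the job is handed in when it is done.

Besides the shell and the picture viewer there is one more tool, called by a JSON object that holds its "fn" and its "kwargs", one argument or row to a line. step_arm: Moves the arm, as the interface text tells. Its arguments: {"type":"object","properties":{"targets":{"type":"string"},"force":{"type":"number"}},"required":["targets"]}

```bash
ls; mkdir -p pics; cat > h.py <<'E'
import numpy as np, cv2
from plant import get_state, camera, camera_params, close_job, look_for, landmark_of
def save(im,name,scale=1.0,box=None):
    if box: im=im[box[1]:box[3],box[0]:box[2]]
    im=cv2.resize(im,None,fx=scale,fy=scale,interpolation=cv2.INTER_CUBIC)
    cv2.imwrite('pics/'+name,im[:,:,::-1])
def toworld(P,p):
    T=np.array(P['world_from_camera']); return (T[:3,:3]@np.asarray(p,float).T).T+T[:3,3]
def pix(P,u,v,d=None,z=None):
    K=np.array(P['mtx']);k=P['k1']
    xd=(np.asarray(u,float)-K[0,2])/K[0,0]; yd=(np.asarray(v,float)-K[1,2])/K[1,1]
    x,y=xd,yd
    for _ in range(20):
        r=x*x+y*y; x=xd/(1+k*r); y=yd/(1+k*r)
    if d is not None: return toworld(P,np.stack([x*d,y*d,np.ones_like(x)*d],-1))
    T=np.array(P['world_from_camera']); dr=(T[:3,:3]@np.stack([x,y,np.ones_like(x)],-1).T).T
    s=(z-T[2,3])/dr[...,2]
    return T[:3,3]+dr*s[...,None] if np.ndim(s) else T[:3,3]+dr*s
def proj(P,w):
    T=np.array(P['world_from_camera']); c=T[:3,:3].T@(np.asarray(w,float)-T[:3,3])
    x,y=c[0]/c[2],c[1]/c[2]; f=1+P['k1']*(x*x+y*y); K=np.array(P['mtx'])
    return K[0,0]*x*f+K[0,2],K[1,1]*y*f+K[1,2]
def wmap(P,D):
    v,u=np.mgrid[0:D.shape[0],0:D.shape[1]]
    W=pix(P,u.ravel(),v.ravel(),d=D.ravel().astype(float)).reshape(D.shape+(3,)); W[D==0]=np.nan
    return W
E
python3 - <<'E'
from h import *
for c in ['scene','side','wrist']:
    P=camera_params(c); im,D=camera(c); save(im,c+'0.png',1.5)
    np.savez(c+'0.npz',im=im,D=D)
    print(c,np.round(np.array(P['world_from_camera']),3).tolist(),np.array(P['mtx'])[0,0],P['k1'])
    for t in ['tile','stage','vial','weight','pen','spatula','ethanol','flour_jar','beaker','loaf','stage_stop']:
        for r in landmark_of(t,c): 
            w=toworld(P,r['xyz']); print(t,round(r['score'],2),np.round(w),np.round(proj(P,w)))
print(get_state())
E
```

```text
pics
scene [[0.352, 0.678, -0.645, 1420.454], [0.936, -0.242, 0.257, -309.552], [0.018, -0.694, -0.72, 974.969], [0.0, 0.0, 0.0, 1.0]] 372.861171396618 -0.11386684665891995
tile 0.75 [488. 102.  18.] [263. 176.]
tile 0.61 [834. -31.  12.] [264. 260.]
stage 0.94 [559.  98.  -3.] [269. 193.]
vial 0.57 [637. 196.   9.] [302. 198.]
vial 0.57 [544. 147.  10.] [280. 184.]
weight 0.61 [600. -17.  11.] [243. 206.]
pen 0.43 [498. 250.   2.] [299. 172.]
spatula 0.63 [433. -32.   2.] [224. 178.]
ethanol 0.87 [ 630. -433.    0.] [124. 247.]
ethanol 0.68 [453. 157.  11.] [272. 168.]
flour_jar 0.6 [ 499. -428.    3.] [121. 216.]
beaker 0.62 [408. 358.   2.] [313. 152.]
loaf 0.98 [602. 503.  81.] [374. 159.]
stage_stop 0.68 [693.  85.   9.] [280. 218.]
stage_stop 0.55 [487. 102.  19.] [263. 175.]
stage_stop 0.55 [436.  71.  14.] [250. 170.]
side [[-0.923, -0.28, 0.265, 343.545], [-0.385, 0.682, -0.621, 662.089], [-0.007, -0.676, -0.737, 866.297], [0.0, 0.0, 0.0, 1.0]] 368.60976207652567 -0.001972878029761363
tile 0.91 [ 584. -210.   11.] [288. 164.]
tile 0.86 [839. -35.   9.] [196. 178.]
stage 0.88
[... 694 characters left out ...]
{'time_s': 1.8, 'qpos': array([-1.34055875,  0.33219559, -0.06467266,  1.46011681,  0.02161878,
        1.34989655, -0.08852191]), 'dq': array([ 1.37582714e-03,  2.17947592e-04, -3.37980172e-04,  3.94314055e-06,
        2.14548052e-03, -8.82679344e-04,  9.96698309e-04]), 'joint_efforts': array([ 1.12161474e-04, -6.25222492e+01,  4.88765328e-02, -3.91822636e+01,
        1.63954915e-02,  1.95115863e-03,  5.45675846e-06]), 'ee_pos': array([156.35379694, 605.14312985, 231.33218174]), 'ee_rot': array([ 0.19857458,  1.56164606, -0.19845249]), 'wrist_force': array([-0.14033235, -0.24086812, -0.56250043]), 'moment': array([ 0.00105527, -0.03741837, -0.04614125]), 'gripper_width': 0.9993051124491482}
```

View pics/scene0.png

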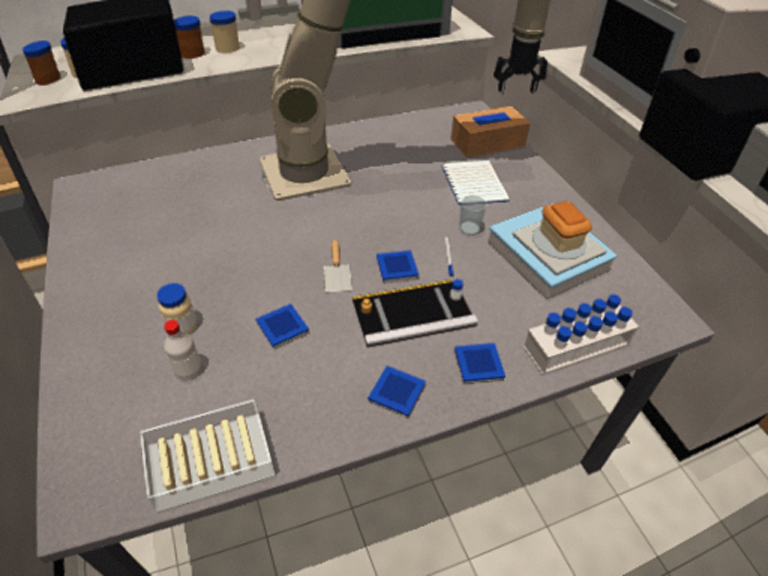

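View pics/side0.png

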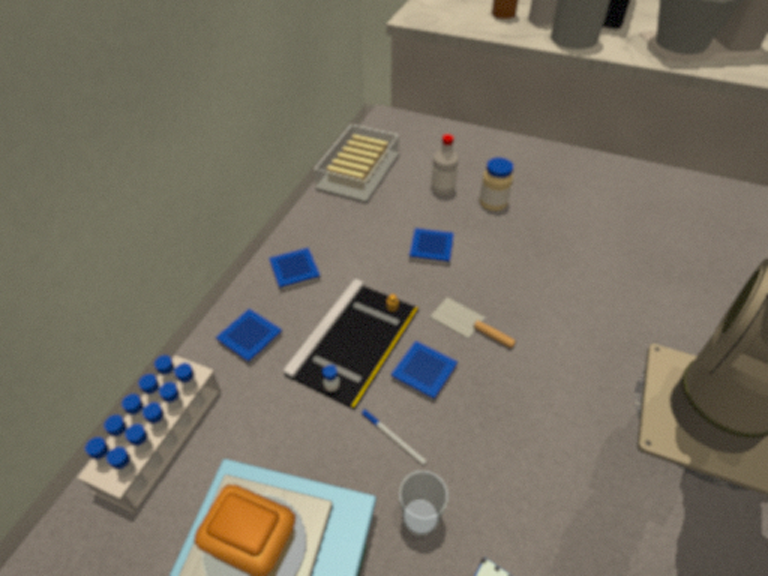

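```bash
python3 - <<'E'
from h import *
a=np.load('scene0.npz'); b=np.load('side0.npz')
A=cv2.resize(a['im'][130:240,180:340],None,fx=5,fy=5)[:,:,::-1]
B=cv2.resize(b['im'][140:300,180:350],None,fx=3.75*1.25,fy=3.75,interpolation=2)[:,:,::-1]
cv2.imwrite('pics/scropA.png',A);cv2.imwrite('pics/scropB.png',B[:600,:800])
E
```

```text
(no output)
```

View pics/scropA.png

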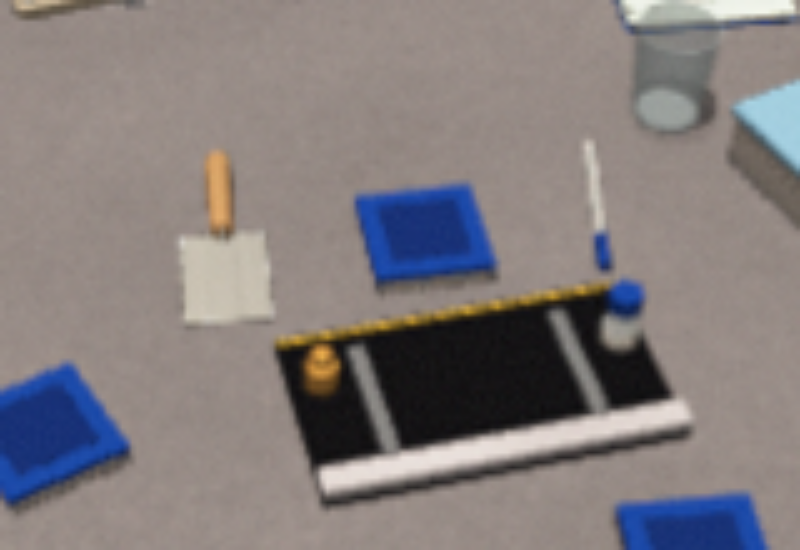

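View pics/scropB.png

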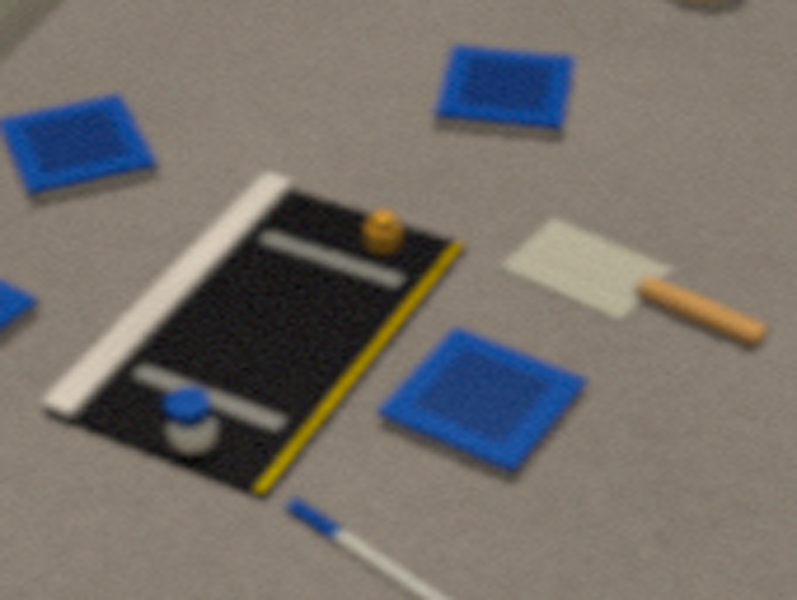

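```bash
python3 - <<'E'
from h import *
for c in ['scene','side']:
    a=np.load(c+'0.npz'); im=a['im'];D=a['D'];P=camera_params(c)
    hsv=cv2.cvtColor(im,cv2.COLOR_RGB2HSV); W=wmap(P,D)
    m=((hsv[...,0]>105)&(hsv[...,0]<130)&(hsv[...,1]>150)).astype(np.uint8)
    n,l,s,ce=cv2.connectedComponentsWithStats(m)
    for i in range(1,n):
        if s[i,4]<250: continue
        k=(l==i)
        w=pix(P,*np.nonzero(k)[::-1],z=19.)
        w=w[:,:2].astype(np.float32)
        r=cv2.minAreaRect(w); 
        print(c,np.round(ce[i]),'med depth-z',np.nanmedian(W[k][:,2]),'rect@z19',np.round(r[0],1),np.round(r[1],1),round(r[2],1), 'mean',w.mean(0).round(1))
    my=((hsv[...,0]>20)&(hsv[...,0]<35)&(hsv[...,1]>150)).astype(np.uint8)
    n,l,s,ce=cv2.connectedComponentsWithStats(my)
    for i in range(1,n):
        if s[i,4]<40: continue
        v,u=np.nonzero(l==i); w=pix(P,u,v,z=8.); 
        q=w[:,:2]; mu=q.mean(0); _,_,V=np.linalg.svd(q-mu); t=(q-mu)@V[0]
        print(c,'yellow',np.round(ce[i]),len(u),'z',np.nanmedian(W[v,u,2]),'mean',mu.round(1),'ends',(mu+V[0]*t.min()).round(1),(mu+V[0]*t.max()).round(1),'sd',((q-mu)@V[1]).std().round(2),'ang',np.degrees(np.arctan2(V[0,1],V[0,0])).round(2))
E
```

```text
scene [264. 176.] med depth-z 18.8540265415636 rect@z19 [492.6 106.5] [88.4 90.1] 80.5 mean [493.8 106. ]
scene [188. 216.] med depth-z 20.945021145733904 rect@z19 [ 587.4 -209.9] [89.8 87.9] 12.1 mean [ 588.5 -210.2]
scene [401. 214.] med depth-z 107.10699232044522 rect@z19 [828.2 487.5] [170.2  37.8] 89.9 mean [828.6 486.2]
scene [319. 241.] med depth-z 19.83837064880504 rect@z19 [831.8 159.9] [89.2 90.6] 76.4 mean [833.  159.8]
scene [264. 260.] med depth-z 20.14560026733136 rect@z19 [837.5 -32.2] [88.3 91.8] 44.3 mean [838.7 -32.6]
scene yellow [270. 193.] 87 z 8.860190653494612 mean [569.5  98.4] ends [581.5 213.6] [557.6 -16.3] sd 2.05 ang -95.95
side [287. 163.] med depth-z 19.367879964725716 rect@z19 [ 584.2 -206.2] [84.2 87.8] 11.6 mean [ 584.  -205.4]
side [196. 178.] med depth-z 19.404138077868424 rect@z19 [834.3 -28.5] [84.9 87.9] 43.8 mean [833.7 -27.6]
side [165. 223.] med depth-z 19.3306954384783 rect@z19 [828.3 164.2] [87.8 88.5] 76.0 mean [827.7 165.2]
side [283. 246.] med depth-z 19.44674835639637 rect@z19 [489.9 110.7] [87.3 87.2] 80.0 mean [489.3 111.4]
side [ 71. 301.] med depth-z 107.52821796020976 rect@z19 [914.1 460.3] [29.4 78.7] 88.1 mean [914.8 460.8]
side yellow [255. 238.] 287 z 8.078875052261651 mean [570.7 105.8] ends [557.  -28.7] [582.9 225.2] sd 3.13 ang 84.18
```

```bash
python3 - <<'E'
from h import *
from scipy.spatial.transform import Rotation as R
s=get_state(); M=R.from_rotvec(s['ee_rot']).as_matrix(); print(M.round(3), s['time_s'])
a=np.radians(-5.9); d=np.array([0,0,-1.])
for sg in (1,-1):
    y=sg*np.array([-np.sin(a),np.cos(a),0]); T=np.stack([d,y,np.cross(d,y)],1)
    print(sg,np.degrees(R.from_matrix(T@M.T).as_rotvec()).round(1))
E
```

```text
[[ 0.     0.25   0.968]
 [ 0.     0.968 -0.25 ]
 [-1.     0.     0.   ]] 1.8
1 [-0.   0.   8.6]
-1 [   0.     0.  -171.4]
```

{"fn": "step_arm", "kwargs": {
  "targets": "0.4 22 -41 0 0 0 0.8;0.4 22 -41 0 0 0 0.8;0.4 22 -41 0 0 0 0.8;0.4 22 -41 0 0 0 0.8;0.4 22 -41 0 0 0 0.8;0.4 22 -41 0 0 0 0.8;0.4 22 -41 -5 0 0 0.8;0.4 22 -41 -10 0 0 0.8;0.4 22 -41 -20 0 0 0.8;0.4 22 -41 -30 0 0 0.8;0.4 22 -41 -30 0 0 0.6;0.4 18 -38 -20 0 0 0;0.4 0 0 0 0 0 0",
  "force": 30
}}

```text
time_s: 3.42
ee_pos: [421.8, 100.1, 115.0]
ee_rot: [0.083, 1.565, -0.071]
wrist_force: [-0.2, 0.5, -0.3]
gripper_width: 0.402
```

```bash
python3 - <<'E'
from h import *
P=camera_params('wrist'); im,D=camera('wrist'); save(im,'w1.png',1.5); np.savez('w1.npz',im=im,D=D)
s=get_state(); print(s['time_s'],s['ee_pos'],s['qpos'].round(3),s['gripper_width'])
W=wmap(P,D); hsv=cv2.cvtColor(im,cv2.COLOR_RGB2HSV)
m=((hsv[...,0]>105)&(hsv[...,0]<130)&(hsv[...,1]>150)).astype(np.uint8)
n,l,st,ce=cv2.connectedComponentsWithStats(m)
for i in range(1,n):
    if st[i,4]<1500: continue
    w=pix(P,*np.nonzero(l==i)[::-1],z=19.)[:,:2].astype(np.float32); print(ce[i],st[i],cv2.minAreaRect(w),np.nanmedian(W[l==i][:,2]))
my=((hsv[...,0]>20)&(hsv[...,0]<35)&(hsv[...,1]>150)&(hsv[...,2]>60)).astype(np.uint8)
n,l,st,ce=cv2.connectedComponentsWithStats(my)
for i in range(1,n):
    if st[i,4]<100: continue
    v,u=np.nonzero(l==i); q=pix(P,u,v,z=8.)[:,:2]; print('y',ce[i],st[i],cv2.minAreaRect(q.astype(np.float32)))
E
```

```text
3.475 [421.73764272 101.84261579 115.72934946] [-0.775 -0.007  0.441  2.107 -0.004  1.033  1.143] 0.40083738218870146
[258.72477734 253.80639509] [ 217  209  108   94 6849] ((491.5331115722656, 107.70631408691406), (89.92342376708984, 91.6142807006836), 79.73622131347656) 19.413927385526108
y [255.04929577 322.02464789] [221 320  78   6 284] ((570.7798461914062, 93.11264038085938), (78.59882354736328, 6.328624248504639), 83.96192932128906)
```

View pics/w1.png

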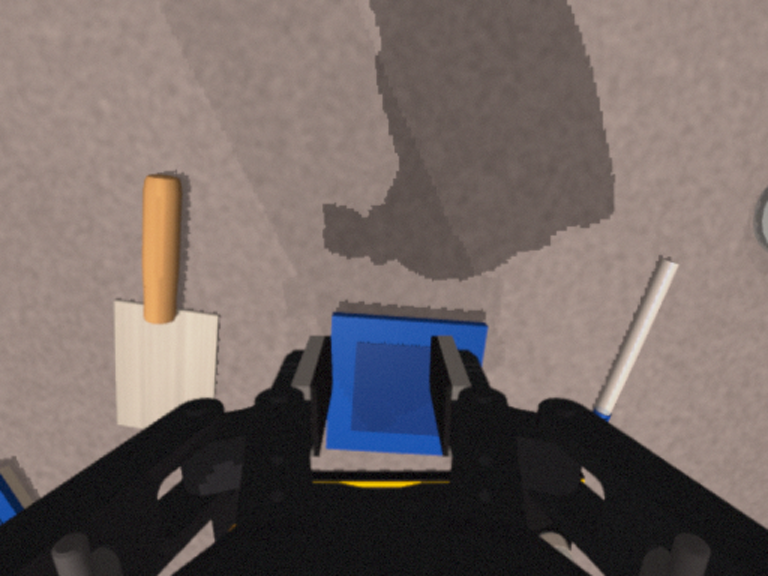

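{"fn": "step_arm", "kwargs": {
  "targets": "0.4 0 7 -10 -1 -9 0;0.4 -3 7 -20 -1 -9 0;0.4 -3 0 -20 0 0 0;0.4 0 0 0 0 0 0"
}}

```text
time_s: 3.98
ee_pos: [416.1, 121.6, 67.6]
ee_rot: [0.063, 1.235, -0.069]
wrist_force: [-0.0, -0.1, 0.3]
gripper_width: 0.396
```

```bash
cat >> h.py <<'E'
from scipy.spatial.transform import Rotation as R
def st():
    s=get_state(); M=R.from_rotvec(s['ee_rot']).as_matrix()
    print('t',round(s['time_s'],2),'ee',s['ee_pos'].round(1),'toolx',M[:,0].round(3),'tooly',M[:,1].round(3),'q',s['qpos'].round(2),'F',s['wrist_force'].round(1))
    return s
E
python3 -c "
from h import *
st()"
```

```text
t 3.98 ee [416.1 121.6  67.6] toolx [ 0.328 -0.019 -0.945] tooly [0.087 0.996 0.01 ] q [-0.81 -0.14  0.27  2.39  0.38  0.64  0.66] F [-0.  -0.1  0.3]
```

{"fn": "step_arm", "kwargs": {
  "targets": "0.4 1 -3 -20 0 0 0;0.4 1 -3 -20 0 0 0;0.4 0 0 -10 0 0 -0.5;0.4 0 0 -3 0 0 0"
}}

```text
time_s: 4.47
ee_pos: [422.5, 120.0, 18.8]
ee_rot: [0.071, 1.229, -0.072]
wrist_force: [0.8, -0.9, 0.4]
gripper_width: 0.401
```

```bash
python3 -c "
from h import *
st()"
```

```text
t 4.47 ee [422.5 120.   18.8] toolx [ 0.334 -0.016 -0.943] tooly [0.093 0.996 0.016] q [-0.68 -0.    0.16  2.41  0.41  0.48  0.61] F [ 0.8 -0.9  0.4]
```

{"fn": "step_arm", "kwargs": {
  "targets": "0.4 1 -3 -4 0 0 0;0.4 0 -2 -4 0 0 0;0.4 0 0 -4 0 0 0;0.4 0 0 -3 0 0 0"
}}

```text
time_s: 4.97
ee_pos: [426.0, 116.0, 5.9]
ee_rot: [0.072, 1.225, -0.07]
wrist_force: [0.5, -0.7, 0.9]
gripper_width: 0.401
```

{"fn": "step_arm", "kwargs": {
  "targets": "0.4 0 0 -2 0 0 0;0.4 0 0 -2 0 0 0"
}}

```text
time_s: 5.22
ee_pos: [426.2, 116.2, 1.8]
ee_rot: [0.072, 1.225, -0.069]
wrist_force: [-2.7, -1.4, 8.4]
gripper_width: 0.401
```

```bash
python3 - <<'E'
from h import *
st()
for c in ['side','scene']:
    im,D=camera(c); save(im,c+'1.png',6,(235,200,335,290) if c=='side' else (220,130,320,220))
E
```

```text
t 5.22 ee [426.2 116.2   1.8] toolx [ 0.338 -0.014 -0.941] tooly [0.092 0.996 0.018] q [-0.55  0.05  0.04  2.42  0.45  0.42  0.58] F [-2.7 -1.4  8.4]
```

View pics/side1.png

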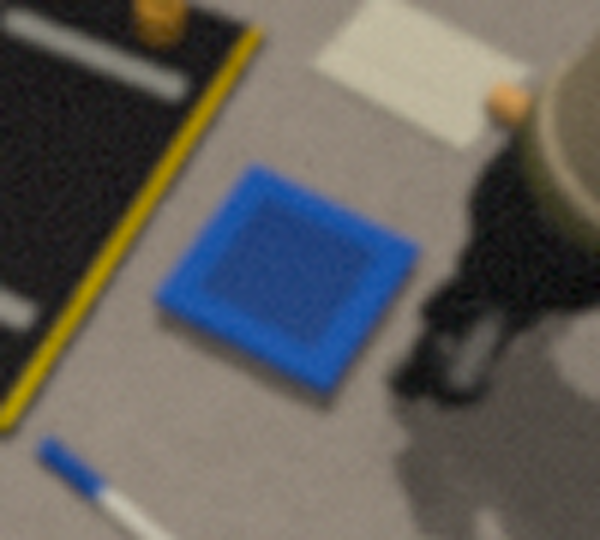

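{"fn": "step_arm", "kwargs": {
  "targets": "0.4 4 0 1.5 0 0 0;0.4 5 -0.5 0 0 0 0;0.4 5 -0.5 0 0 0 0;0.4 5 -0.5 0 0 0 0;0.4 5 -0.5 0 0 0 0;0.4 5 -0.5 0 0 0 0;0.4 5 -0.5 0 0 0 0"
}}

```text
time_s: 6.2
ee_pos: [461.8, 112.7, 3.0]
ee_rot: [0.071, 1.226, -0.07]
wrist_force: [-1.5, 0.3, 0.5]
gripper_width: 0.403
```

```bash
cat > look.py <<'E'
from h import *
import sys
tag=sys.argv[1]; s=st()
for c in ['side','scene']:
    P=camera_params(c); im,D=camera(c); save(im,c+tag+'.png',6,(205,190,325,285) if c=='side' else (210,130,330,225))
    W=wmap(P,D); hsv=cv2.cvtColor(im,cv2.COLOR_RGB2HSV)
    m=((hsv[...,0]>105)&(hsv[...,0]<130)&(hsv[...,1]>150)).astype(np.uint8)
    n,l,q,ce=cv2.connectedComponentsWithStats(m)
    for i in range(1,n):
        w=W[l==i]; mu=np.nanmedian(w,0)
        if q[i,4]>100 and 440<mu[0]<720 and 40<mu[1]<170:
            zz=19. if mu[2]<23 else mu[2]
            r=cv2.minAreaRect(pix(P,*np.nonzero(l==i)[::-1],z=zz)[:,:2].astype(np.float32)); c0=np.array(r[0])-[568.5,98]
            a=np.radians(-6); print(c,mu.round(1),'rect',np.round(r[0],1),np.round(r[1],1),round(r[2],1),'stagexy',(c0@[[np.cos(a),-np.sin(a)],[np.sin(a),np.cos(a)]]).round(1))
E
python3 look.py 2
```

```text
t 6.2 ee [461.8 112.7   3. ] toolx [ 0.337 -0.015 -0.942] tooly [0.092 0.996 0.017] q [-0.51  0.11  0.06  2.34  0.39  0.41  0.68] F [-1.5  0.3  0.5]
side [512.8 112.4  19.4] rect [512.3 110.7] [88.8 93.1] 84.2 stagexy [-57.3   6.7]
scene [516.5 106.4  19. ] rect [514.7 106.8] [88.5 93.6] 83.4 stagexy [-54.4   3.1]
```

View pics/side2.png

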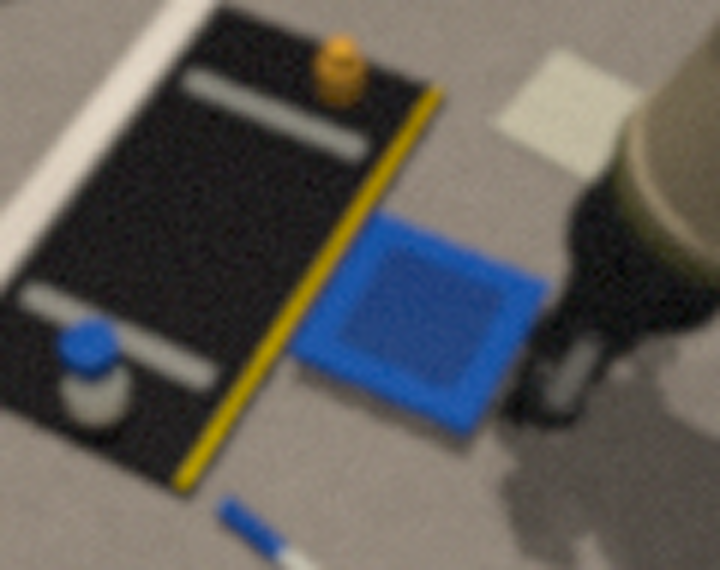

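{"fn": "step_arm", "kwargs": {
  "targets": "0.4 5 -0.5 0 0 0 0;0.4 4 -0.4 0 0 0 0;0.4 3 -0.3 0 0 0 0;0.4 2 -0.2 0 0 0 0"
}}

```text
time_s: 6.8
ee_pos: [474.5, 111.2, 1.8]
ee_rot: [0.07, 1.23, -0.071]
wrist_force: [-16.8, 4.0, 11.0]
gripper_width: 0.399
```

{"fn": "step_arm", "kwargs": {
  "targets": "0.4 2 -0.2 0 0 0 0;0.4 2 -0.2 0 0 0 0"
}}

```text
time_s: 7.05
ee_pos: [474.7, 111.3, 1.1]
ee_rot: [0.067, 1.236, -0.072]
wrist_force: [-30.2, 0.8, 37.6]
gripper_width: 0.399
```

```bash
python3 look.py 3
```

```text
t 7.05 ee [474.7 111.3   1.1] toolx [ 0.327 -0.018 -0.945] tooly [0.091 0.996 0.013] q [-0.49  0.14  0.06  2.31  0.36  0.42  0.73] F [-30.2   0.8  37.6]
side [525.2 111.3  19.3] rect [525.  108.8] [88.9 96.8] 84.2 stagexy [-44.4   6.2]
scene [527.5 106.5  18.7] rect [525.4 106.7] [89.5 92.7] 84.1 stagexy [-43.8   4.1]look.py:10: RuntimeWarning: All-NaN slice encountered
  w=W[l==i]; mu=np.nanmedian(w,0)
```

View pics/side3.png

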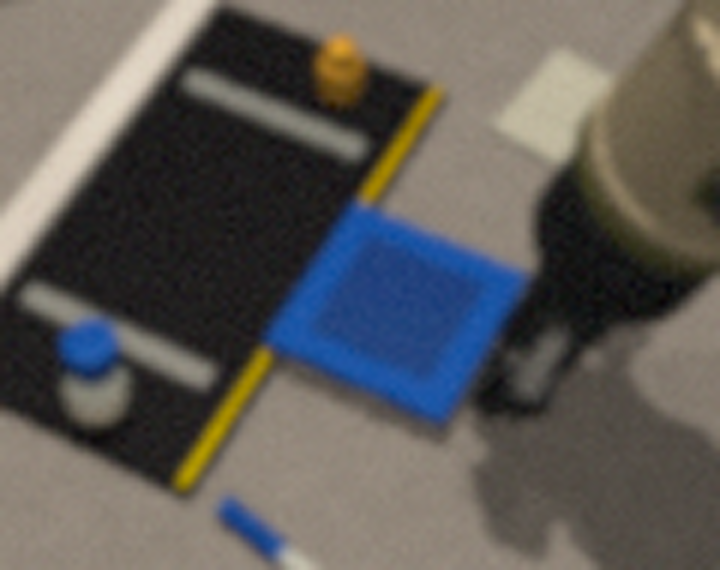

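{"fn": "step_arm", "kwargs": {
  "targets": "0.4 1.5 -0.2 3 0 0 0;0.4 2 -0.2 4 0 0 0;0.4 2 -0.2 4 0 0 0"
}}

```text
time_s: 7.52
ee_pos: [475.3, 110.8, 9.8]
ee_rot: [0.064, 1.245, -0.072]
wrist_force: [-7.3, 2.4, 0.7]
gripper_width: 0.405
```

```bash
python3 look.py 4
```

```text
t 7.53 ee [475.3 110.8   9.8] toolx [ 0.319 -0.02  -0.948] tooly [0.09  0.996 0.009] q [-0.48  0.13  0.05  2.29  0.33  0.45  0.77] F [-7.3  2.4  0.7]
side [525.8 111.5  23.6] rect [526.  109.5] [88.2 98. ] 87.6 stagexy [-43.5   7. ]
scene [527.5 105.6  22.8] rect [521.2 108.4] [ 89.3 104.8] 82.2 stagexy [-48.1   5.4]look.py:10: RuntimeWarning: All-NaN slice encountered
  w=W[l==i]; mu=np.nanmedian(w,0)
```

View pics/side4.png

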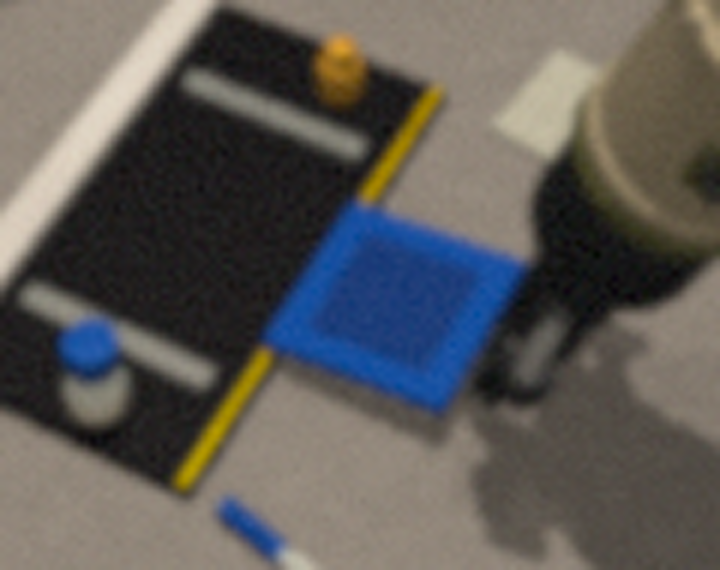

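{"fn": "step_arm", "kwargs": {
  "targets": "0.4 2 -0.2 4 0 0 0;0.4 2 -0.2 4 0 0 0;0.4 2.5 -0.2 4 0 0 0;0.4 2.5 -0.2 4 0 0 0"
}}

```text
time_s: 8.12
ee_pos: [478.4, 110.4, 22.7]
ee_rot: [0.06, 1.256, -0.073]
wrist_force: [-7.7, 1.5, 1.8]
gripper_width: 0.401
```

```bash
python3 look.py 5 2>/dev/null
```

```text
t 8.12 ee [478.4 110.4  22.7] toolx [ 0.308 -0.022 -0.951] tooly [0.088 0.996 0.005] q [-0.47  0.11  0.05  2.27  0.3   0.5   0.82] F [-7.7  1.5  1.8]
side [528.2 111.6  30.2] rect [527.9 109.4] [97.5 87.9] 86.2 stagexy [-41.5   7.1]
scene [531.6 105.2  28.7] rect [528.5 106.6] [ 89.5 117.7] 80.8 stagexy [-40.7   4.3]
```

View pics/side5.png

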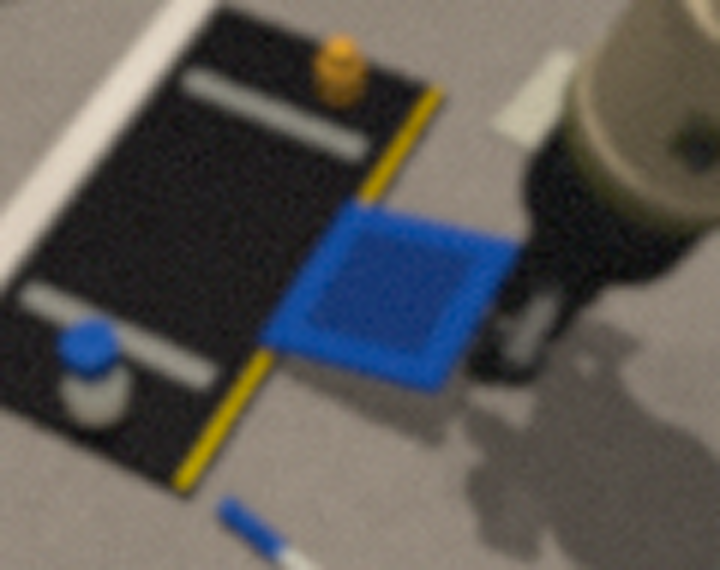

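{"fn": "step_arm", "kwargs": {
  "targets": "0.4 3 -0.3 4 0 0 0;0.4 3.3 -0.3 4 0 0 0;0.4 3.6 -0.3 4 0 0 0;0.4 4 -0.3 4 0 0 0"
}}

```text
time_s: 8.72
ee_pos: [483.8, 109.5, 34.5]
ee_rot: [0.054, 1.273, -0.074]
wrist_force: [-12.4, 1.2, 5.7]
gripper_width: 0.401
```

```bash
python3 look.py 6 2>/dev/null
```

```text
t 8.72 ee [483.8 109.5  34.5] toolx [ 0.292 -0.025 -0.956] tooly [ 0.086  0.996 -0.   ] q [-0.46  0.1   0.05  2.24  0.26  0.55  0.87] F [-12.4   1.2   5.7]
side [530.8 112.3  36.9] rect [531.1 109.2] [106.2  79. ] 84.6 stagexy [-38.4   7.2]
scene [535.3 104.2  34.6] rect [534.1 106.8] [ 89.9 130.8] 78.8 stagexy [-35.1   5.2]
```

View pics/side6.png

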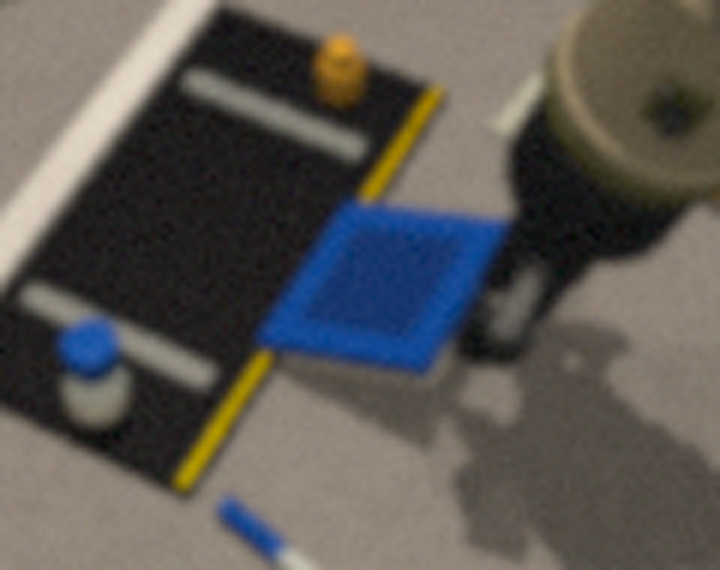

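{"fn": "step_arm", "kwargs": {
  "targets": "0.4 3.5 -0.3 5 0 0 0;0.4 3.8 -0.3 5 0 0 0;0.4 4 -0.3 5 0 0 0;0.4 4.2 -0.3 5 0 0 0"
}}

```text
time_s: 9.32
ee_pos: [495.9, 108.1, 53.2]
ee_rot: [0.053, 1.281, -0.076]
wrist_force: [-6.6, 0.8, 3.9]
gripper_width: 0.401
```

```bash
python3 look.py 7 2>/dev/null
```

```text
t 9.32 ee [495.9 108.1  53.2] toolx [ 0.284 -0.027 -0.958] tooly [ 0.086  0.996 -0.003] q [-0.44  0.1   0.05  2.19  0.23  0.61  0.92] F [-6.6  0.8  3.9]
side [539.2 113.5  46.8] rect [538.5 109.4] [117.1  59.2] 85.3 stagexy [-31.    8.2]
scene [543.9 104.1  42.7] rect [542. 106.] [ 90.4 140.3] 76.3 stagexy [-27.2   5.2]
```

View pics/side7.png

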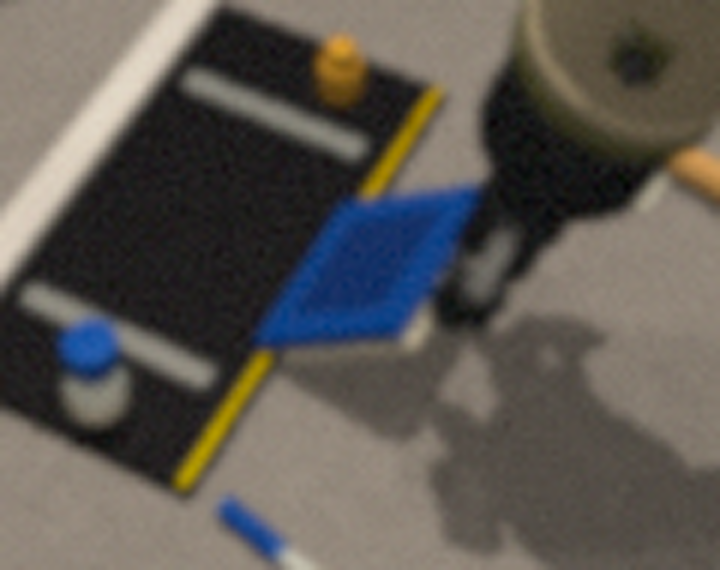

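{"fn": "step_arm", "kwargs": {
  "targets": "0.4 4.5 -0.4 5 0 0 0;0.4 5 -0.5 5 0 0 0;0.4 5 -0.5 4.5 0 0 0"
}}

```text
time_s: 9.8
ee_pos: [509.4, 106.7, 67.7]
ee_rot: [0.052, 1.284, -0.076]
wrist_force: [-1.8, -0.5, 1.8]
gripper_width: 0.398
```

```bash
python3 look.py 8 2>/dev/null
```

```text
t 9.8 ee [509.4 106.7  67.7] toolx [ 0.281 -0.028 -0.959] tooly [ 0.086  0.996 -0.004] q [-0.43  0.1   0.05  2.15  0.21  0.65  0.95] F [-1.8 -0.5  1.8]
side [547.2 115.4  57.3] rect [546.9 110.7] [127.2  37.7] 81.4 stagexy [-22.8  10.4]
scene [552.4 103.7  48.1] rect [549.6 106.1] [ 90.4 139.8] 74.7 stagexy [-19.6   6.1]
```

View pics/side8.png

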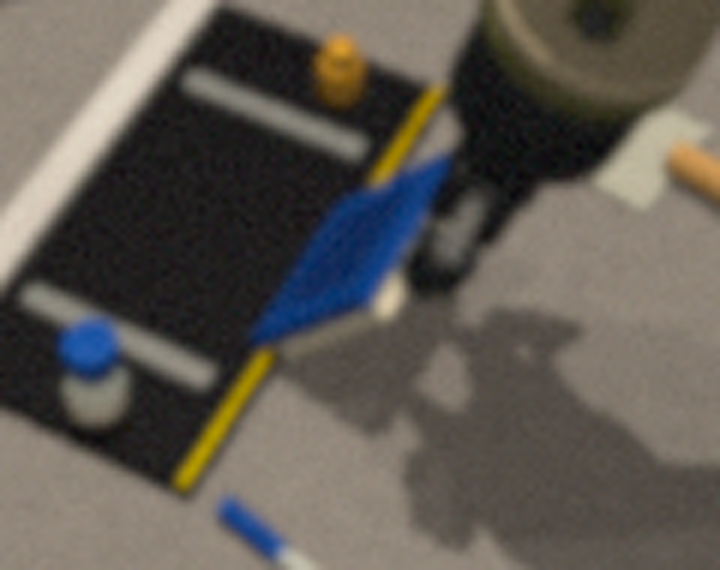

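View pics/scene8.png

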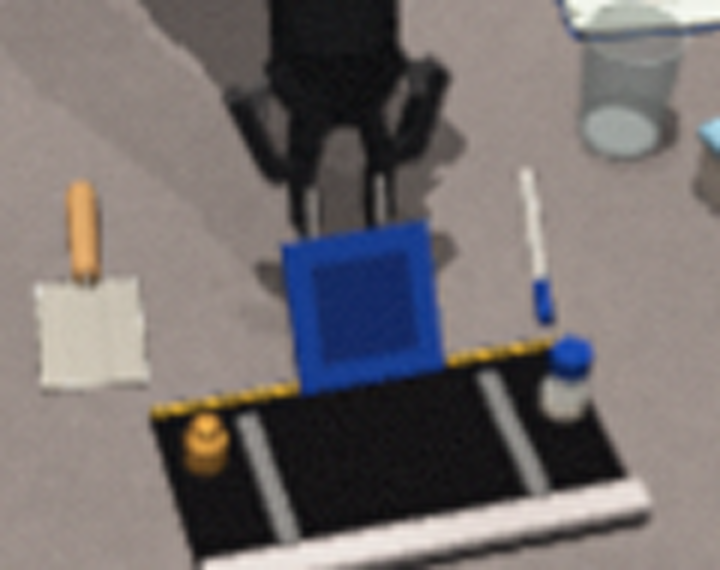

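{"fn": "step_arm", "kwargs": {
  "targets": "0.4 5.5 -0.5 4.5 0 0 0;0.4 6 -0.6 4 0 0 0;0.4 6 -0.6 3.5 0 0 0"
}}

```text
time_s: 10.28
ee_pos: [528.2, 105.1, 80.9]
ee_rot: [0.052, 1.282, -0.076]
wrist_force: [-1.6, -0.3, 3.0]
gripper_width: 0.395
```

```bash
python3 look.py 9 2>/dev/null
```

```text
t 10.28 ee [528.2 105.1  80.9] toolx [ 0.283 -0.027 -0.959] tooly [ 0.086  0.996 -0.003] q [-0.42  0.11  0.06  2.1   0.19  0.68  0.99] F [-1.6 -0.3  3. ]
side [549.  125.7  91.7] rect [549.4 126.7] [133.2  11.9] 82.1 stagexy [-22.   26.5]
scene [563.4 101.8  54.5] rect [563.3 101.9] [ 84.6 139.6] 68.6 stagexy [-5.6  3.3]
```

View pics/side9.png

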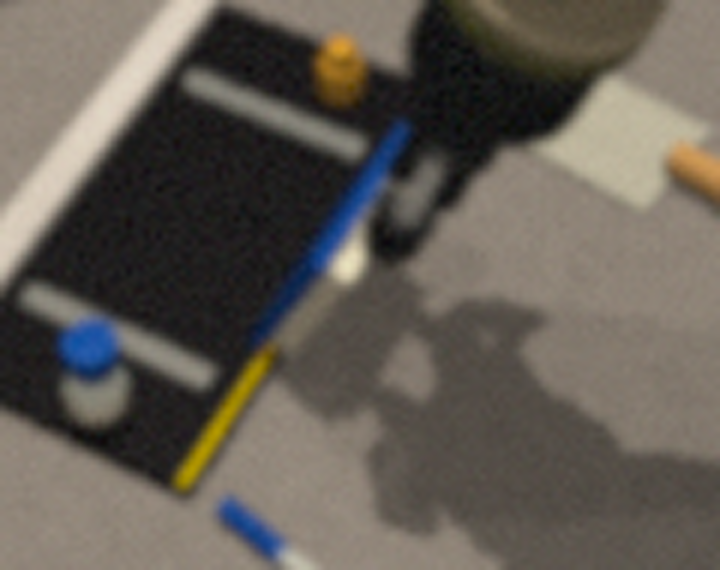

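View pics/scene9.png

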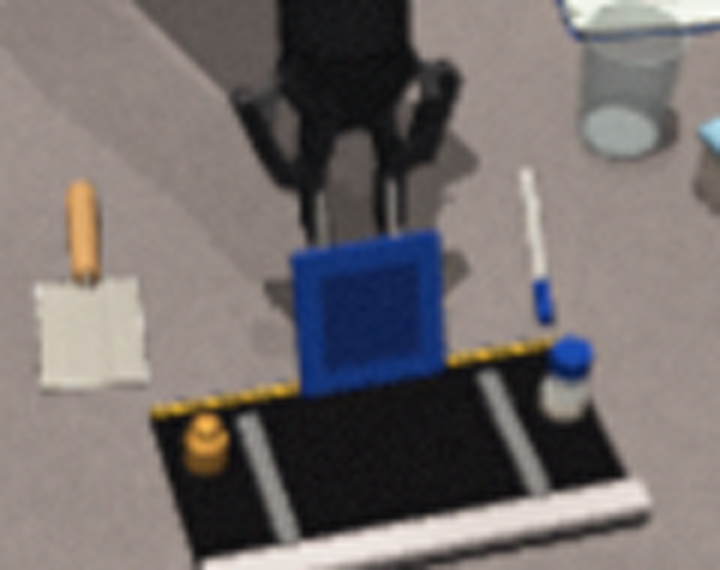

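{"fn": "step_arm", "kwargs": {
  "targets": "0.4 6 -0.6 2.5 0 0 0;0.4 6 -0.6 2 0 0 0;0.4 6 -0.6 1.5 0 0 0"
}}

```text
time_s: 10.75
ee_pos: [548.2, 103.2, 88.6]
ee_rot: [0.053, 1.278, -0.075]
wrist_force: [-1.9, 0.3, 6.0]
gripper_width: 0.397
```

```bash
python3 look.py 10 2>/dev/null
```

```text
t 10.75 ee [548.2 103.2  88.6] toolx [ 0.286 -0.027 -0.958] tooly [ 0.086  0.996 -0.002] q [-0.41  0.14  0.07  2.05  0.18  0.69  1.02] F [-1.9  0.3  6. ]
side [569.3 128.2  97.4] rect [566.5 131.4] [ 16.  131.4] 1.1 stagexy [-5.5 33. ]
scene [575.5 100.4  58.1] rect [575.9 102. ] [ 87.3 123.2] 68.5 stagexy [6.9 4.7]
```

View pics/side10.png

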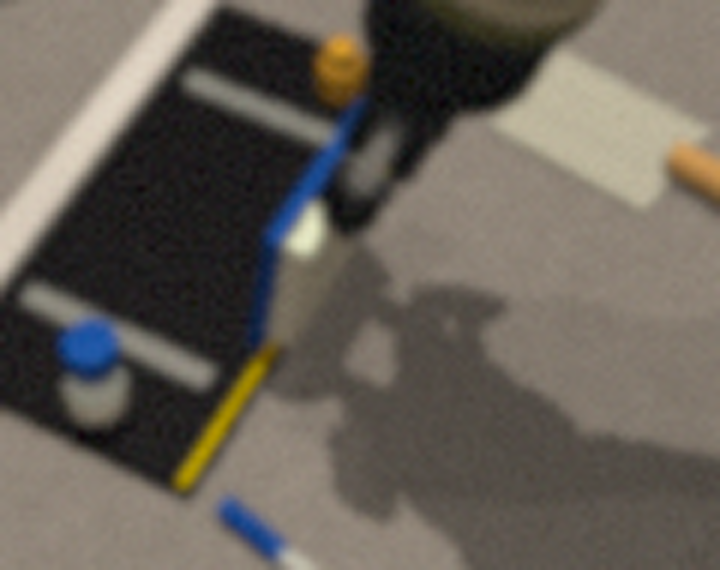

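View pics/scene10.png

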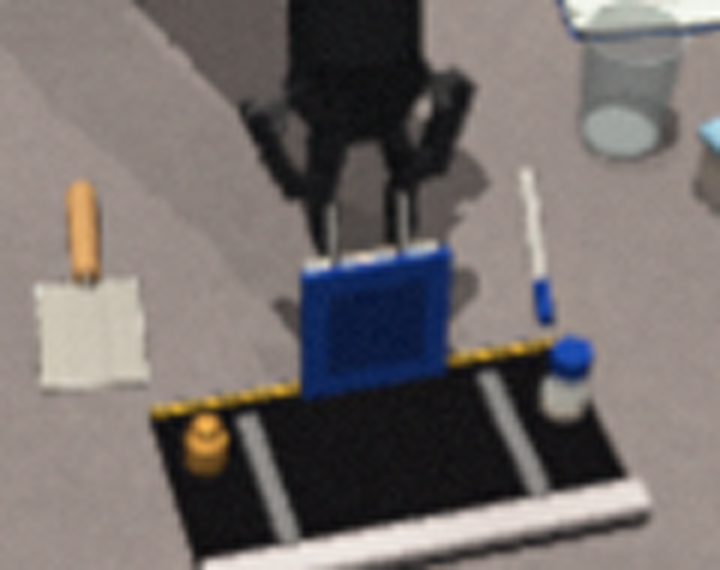

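{"fn": "step_arm", "kwargs": {
  "targets": "0.4 6 -0.6 0 0 0 0;0.4 6 -0.6 -0.5 0 0 0;0.4 6 -0.6 -0.5 0 0 0"
}}

```text
time_s: 11.22
ee_pos: [571.1, 101.1, 92.3]
ee_rot: [0.056, 1.268, -0.075]
wrist_force: [-0.8, -1.7, 8.1]
gripper_width: 0.396
```

```bash
python3 look.py 11 2>/dev/null
```

```text
t 11.22 ee [571.1 101.1  92.3] toolx [ 0.296 -0.025 -0.955] tooly [0.087 0.996 0.   ] q [-0.4   0.17  0.08  2.01  0.17  0.69  1.05] F [-0.8 -1.7  8.1]
scene [588.6  98.4  59. ] rect [589.1 102.2] [116.1  74.7] 85.7 stagexy [20.1  6.3]
```

View pics/side11.png

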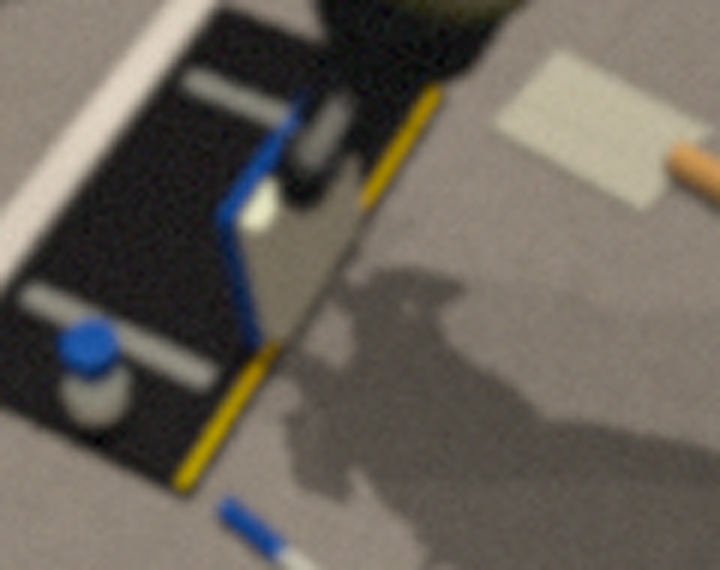

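View pics/scene11.png

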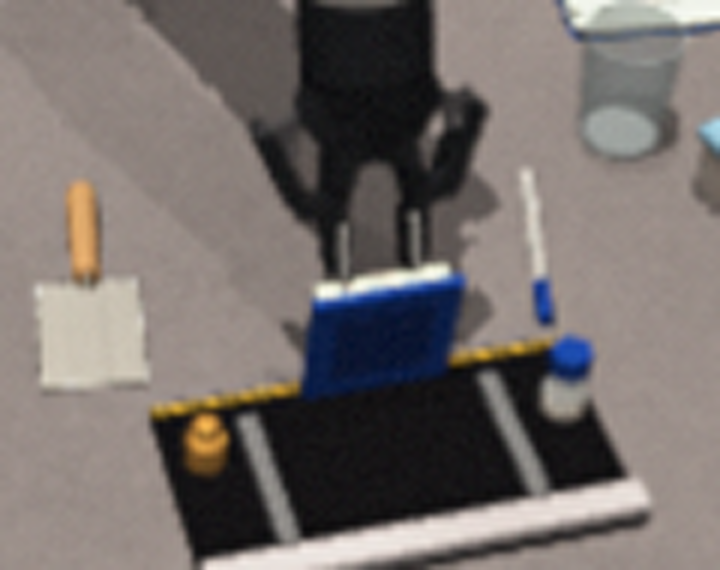

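{"fn": "step_arm", "kwargs": {
  "targets": "0.4 6 -0.6 0 0 0 0;0.4 6 -0.6 0 0 0 0;0.4 6 -0.6 0 0 0 0"
}}

```text
time_s: 11.7
ee_pos: [590.2, 99.1, 92.3]
ee_rot: [0.056, 1.267, -0.075]
wrist_force: [0.4, -0.5, -0.0]
gripper_width: 0.398
```

```bash
python3 look.py 12 2>/dev/null
```

```text
t 11.7 ee [590.2  99.1  92.3] toolx [ 0.298 -0.025 -0.954] tooly [0.087 0.996 0.001] q [-0.38  0.21  0.08  1.97  0.15  0.69  1.07] F [ 0.4 -0.5 -0. ]
side [623.3 140.8  66.1] rect [616.5 127.6] [ 42.8 134.8] 28.0 stagexy [44.7 34.5]
```

View pics/side12.png

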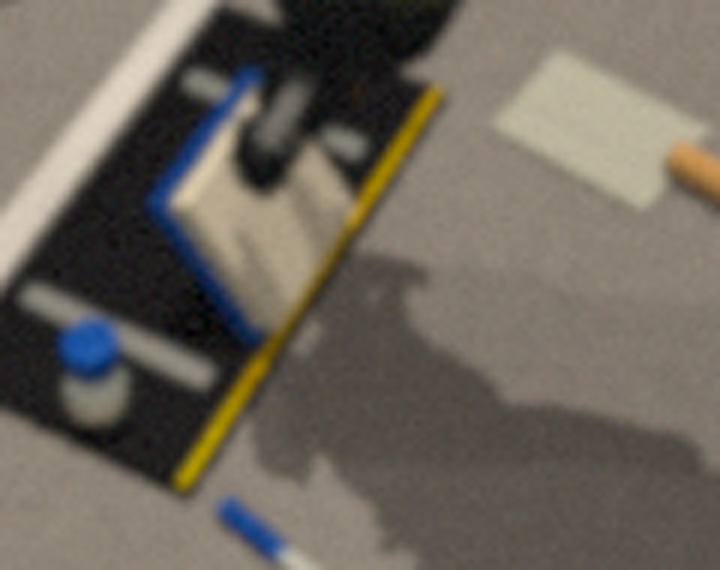

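View pics/scene12.png

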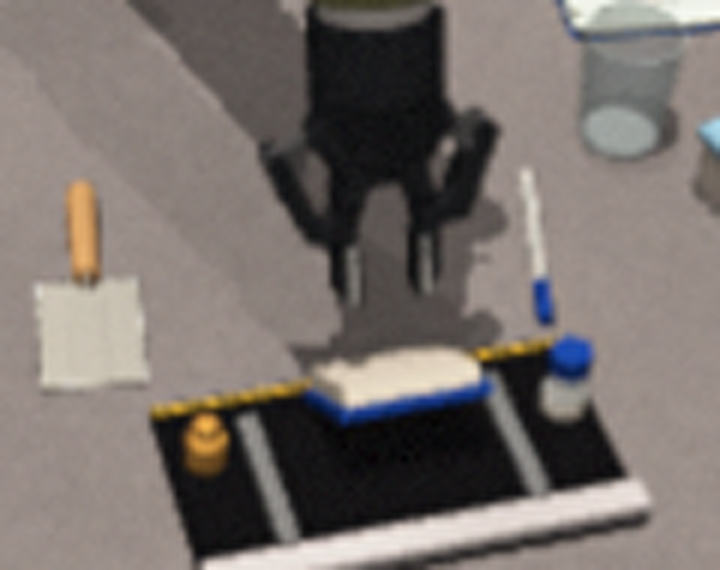

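{"fn": "step_arm", "kwargs": {
  "targets": "0.4 -4 0 4 0 0 0;0.4 -10 1 10 0 0 0;0.4 -20 2 10 0 0 0;0.4 -20 2 0 0 0 0"
}}

```text
time_s: 12.3
ee_pos: [533.6, 104.1, 117.8]
ee_rot: [0.056, 1.267, -0.076]
wrist_force: [0.1, -0.9, 0.1]
gripper_width: 0.401
```

```bash
python3 look.py 13 2>/dev/null
```

```text
t 12.3 ee [533.6 104.1 117.8] toolx [ 0.297 -0.026 -0.955] tooly [0.088 0.996 0.   ] q [-0.42  0.06  0.06  2.07  0.18  0.74  1.01] F [ 0.1 -0.9  0.1]
side [593.  138.5  10.7] rect [605.1 125.1] [127.3  67.6] 38.9 stagexy [33.6 30.8]
scene [666.3  59.9  12.1] rect [651.8  73.3] [126.2  70.2] 43.9 stagexy [ 85.4 -15.9]
```

View pics/side13.png

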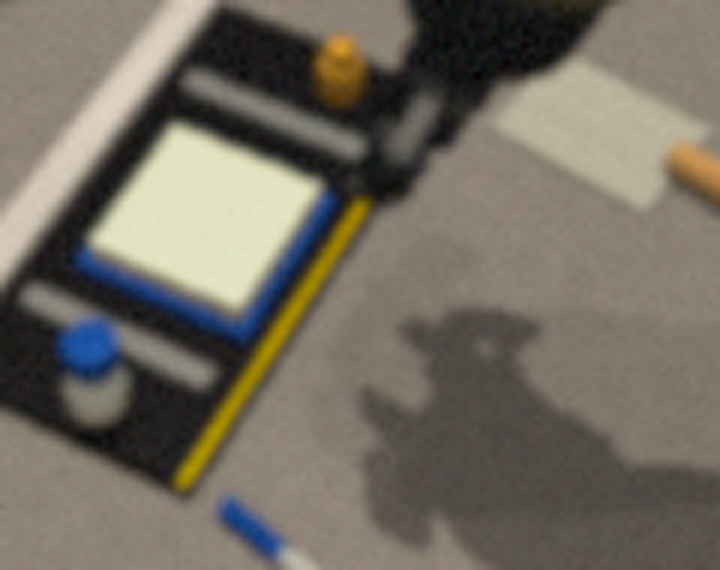

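View pics/scene13.png

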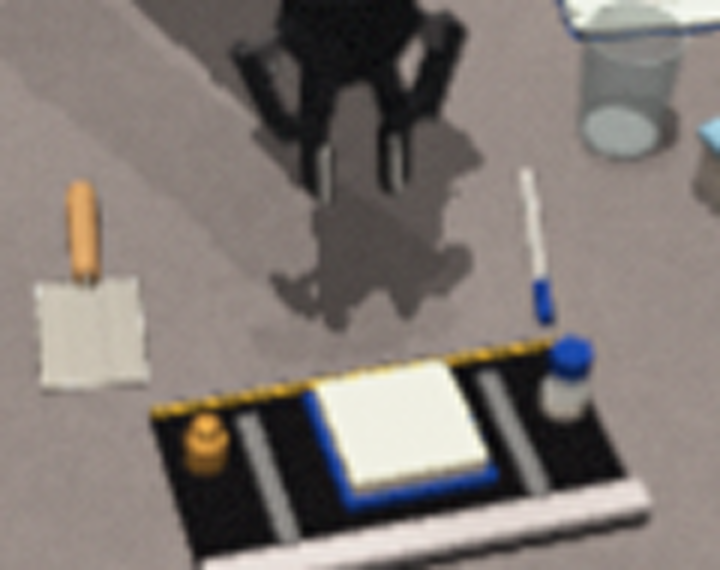

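```bash
cat > fin.py <<'E'
from h import *
st()
for c in ['side','scene']:
    P=camera_params(c); im,D=camera(c); W=wmap(P,D); hsv=cv2.cvtColor(im,cv2.COLOR_RGB2HSV)
    m=((hsv[...,1]<60)&(hsv[...,2]>150)).astype(np.uint8)
    n,l,q,ce=cv2.connectedComponentsWithStats(m)
    for i in range(1,n):
        mu=np.nanmedian(W[l==i],0)
        if q[i,4]>80 and 560<mu[0]<740 and -40<mu[1]<240:
            z=27. if mu[2]>22 else 18.
            r=cv2.minAreaRect(pix(P,*np.nonzero(l==i)[::-1],z=z)[:,:2].astype(np.float32))
            c0=np.array(r[0])-[565.5,98]; a=np.radians(-6)
            print(c,mu.round(1),q[i,4],'rect',np.round(r[0],1),np.round(r[1],1),round(r[2],1),'stagexy',(c0@[[np.cos(a),-np.sin(a)],[np.sin(a),np.cos(a)]]).round(1))
    import sys
    save(im,c+sys.argv[1]+'.png',6,(205,190,325,285) if c=='side' else (210,130,330,225))
E
python3 fin.py 14 2>/dev/null
```

```text
t 12.4 ee [532.5 104.3 117.1] toolx [ 0.296 -0.026 -0.955] tooly [ 0.087  0.996 -0.   ] q [-0.42  0.06  0.06  2.07  0.18  0.74  1.01] F [-0.2  0.3 -0.2]
side [706.3  92.3  17.8] 615 rect [704.9  80.3] [264.9  26.4] 84.4 stagexy [140.5  -3. ]
side [624.9  99.9  27.1] 679 rect [625.6  98.3] [82.7 81.6] 84.6 stagexy [59.8  6.6]
scene [630.   96.3  28.5] 418 rect [626.4  97. ] [82.9 84.1] 84.9 stagexy [60.7  5.4]
```

{"fn": "step_arm", "kwargs": {
  "targets": "0.4 5 0 -10 0.9 8.7 0;0.4 5 0 -20 0.9 8.7 0;0.4 5 0 -25 0 0 0;0.4 3 0 -25 0 0 0;0.4 2 0 -15 0 0 0;0.4 0 0 0 0 0 0"
}}

```text
time_s: 13.25
ee_pos: [557.8, 103.7, 19.9]
ee_rot: [0.075, 1.58, -0.063]
wrist_force: [0.5, -0.7, -0.1]
gripper_width: 0.4
```

```bash
python3 -c "
from h import *
st()"
```

```text
t 13.25 ee [557.8 103.7  19.9] toolx [-0.01   0.008 -1.   ] tooly [0.087 0.996 0.007] q [-0.33  0.42  0.09  1.82 -0.06  0.91  1.27] F [ 0.5 -0.7 -0.1]
```

{"fn": "step_arm", "kwargs": {
  "targets": "0.4 0 0 -6 0 0 -0.8;0.4 0 0 -4 0 0 0;0.4 5 -0.5 0 0 0 0;0.4 5 -0.5 0 0 0 0;0.4 5 -0.5 0 0 0 0;0.4 5 -0.5 0 0 0 0;0.4 5 -0.5 0 0 0 0"
}}

```text
time_s: 14.12
ee_pos: [585.4, 101.8, 12.2]
ee_rot: [0.087, 1.576, -0.073]
wrist_force: [-1.5, -0.8, -0.0]
gripper_width: 0.403
```

```bash
python3 fin.py 15 2>/dev/null
```

```text
t 14.12 ee [585.4 101.8  12.2] toolx [-0.006  0.01  -1.   ] tooly [0.102 0.995 0.009] q [-0.32  0.48  0.1   1.76 -0.07  0.91  1.28] F [-1.5 -0.8 -0. ]
side [707.9 105.7  17.8] 567 rect [706.5  91.6] [242.1  26.3] 84.2 stagexy [140.9   8.4]
side [650.7 105.9  27.3] 453 rect [641.1  96.7] [83.  76.1] 84.6 stagexy [75.3  6.6]
scene [643.5  92.8  28.7] 418 rect [640.   95.6] [82.6 84.6] 84.6 stagexy [74.3  5.4]
```

View pics/side15.png

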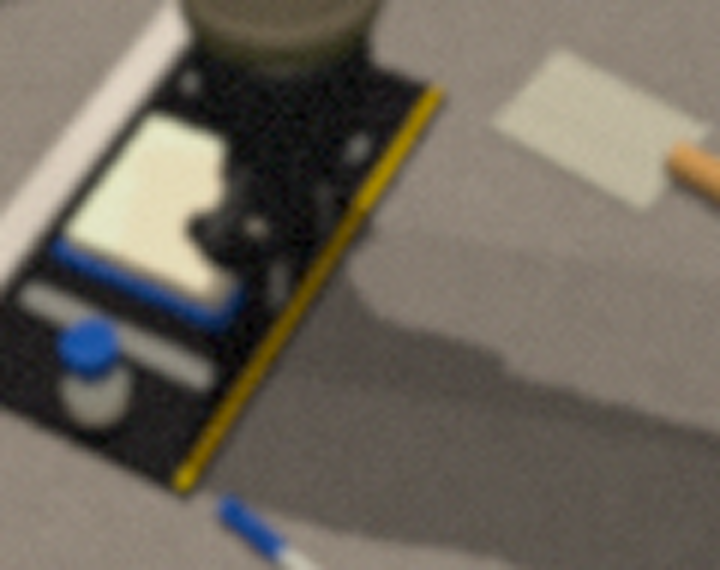

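{"fn": "step_arm", "kwargs": {
  "targets": "0.4 4 -0.4 -0.5 0 0 0;0.4 3 -0.3 0 0 0 0;0.4 2 -0.2 0 0 0 0"
}}

```text
time_s: 14.6
ee_pos: [594.1, 101.2, 12.0]
ee_rot: [0.087, 1.578, -0.072]
wrist_force: [-2.7, -0.0, 3.6]
gripper_width: 0.402
```

{"fn": "step_arm", "kwargs": {
  "targets": "0.4 2 -0.2 0 0 0 0;0.4 1.5 -0.2 0 0 0 0"
}}

```text
time_s: 14.85
ee_pos: [596.5, 101.0, 11.8]
ee_rot: [0.087, 1.581, -0.072]
wrist_force: [-11.6, 0.8, 9.7]
gripper_width: 0.406
```

{"fn": "step_arm", "kwargs": {
  "targets": "0.4 1.5 -0.2 0 0 0 0;0.4 1.5 -0.2 0 0 0 0"
}}

```text
time_s: 15.1
ee_pos: [596.5, 101.1, 11.8]
ee_rot: [0.087, 1.588, -0.072]
wrist_force: [-12.2, -0.8, 11.4]
gripper_width: 0.402
```

```bash
python3 fin.py 16 2>/dev/null
```

```text
t 15.1 ee [596.5 101.1  11.8] toolx [-0.018  0.01  -1.   ] tooly [0.101 0.995 0.008] q [-0.31  0.51  0.1   1.72 -0.08  0.94  1.29] F [-12.2  -0.8  11.4]
side [695.5 109.8  20.1] 964 rect [671.2 103.6] [223.6 104.1] 85.8 stagexy [104.6  16.6]
scene [654.3  93.2  28.7] 423 rect [650.2  95.1] [82.1 84.5] 84.4 stagexy [84.5  6. ]
```

{"fn": "step_arm", "kwargs": {
  "targets": "0.4 -4 0.4 1 0 0 0;0.4 -10 1 5 0 0 0;0.4 -20 2 20 0 0 0;0.4 -30 3 30 0 0 0;0.4 -40 4 30 0 0 0;0.4 -40 4 30 0 0 0;0.4 0 0 0 0 0 0"
}}

```text
time_s: 16.08
ee_pos: [448.5, 115.3, 131.8]
ee_rot: [0.088, 1.581, -0.072]
wrist_force: [1.3, 0.0, -0.7]
gripper_width: 0.399
```

```bash
python3 fin.py 17 2>/dev/null; python3 - <<'E'
from h import *
for c in ['side','scene']:
    P=camera_params(c); im,D=camera(c)
    for t in ['tile','stage_stop','vial','weight','pen','spatula','beaker']:
        for r in landmark_of(t,c)[:2]:
            w=toworld(P,r['xyz']); print(c,t,round(r['score'],2),w.round())
E
```

```text
t 16.07 ee [448.5 115.3 131.8] toolx [-0.011  0.011 -1.   ] tooly [0.101 0.995 0.009] q [-0.41  0.07  0.07  1.99 -0.02  1.09  1.14] F [ 1.3  0.  -0.7]
side [685.3  96.7  24.1] 1291 rect [660.9  89.8] [263.6 107.4] 84.3 stagexy [95.8  1.8]
scene [651.7  94.3  28.7] 436 rect [649.8  95.2] [82.2 85.2] 84.6 stagexy [84.1  6. ]
side tile 0.96 [833. 158.  11.]
side tile 0.94 [651.  98.  15.]
side stage_stop 0.73 [700. 137.  16.]
side stage_stop 0.67 [690.  85.   6.]
side vial 0.44 [638. 202.   5.]
side weight 0.55 [599.  -8.   7.]
side weight 0.23 [652.  98.  18.]
side spatula 0.73 [434. -32.   0.]
side beaker 0.89 [406. 355.  -2.]
scene tile 0.85 [647.  90.  19.]
scene tile 0.79 [ 586. -210.   16.]
scene stage_stop 0.73 [693.  87.   8.]
scene stage_stop 0.71 [601. -17.   8.]
scene vial 0.55 [636. 197.  11.]
scene weight 0.5 [602. -18.   7.]
scene pen 0.47 [499. 252.   0.]
scene spatula 0.78 [434. -31.   2.]
scene spatula 0.45 [701. 137.  13.]
scene beaker 0.85 [409. 358.   3.]
```

View pics/side17.png

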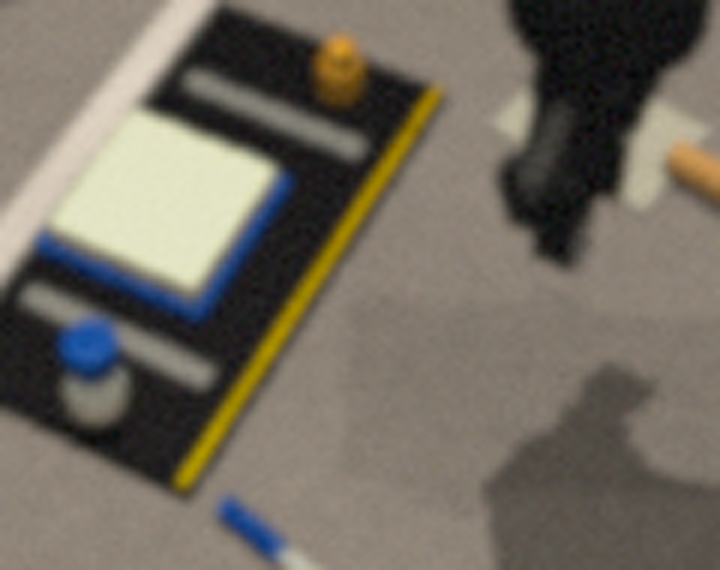

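View pics/scene17.png

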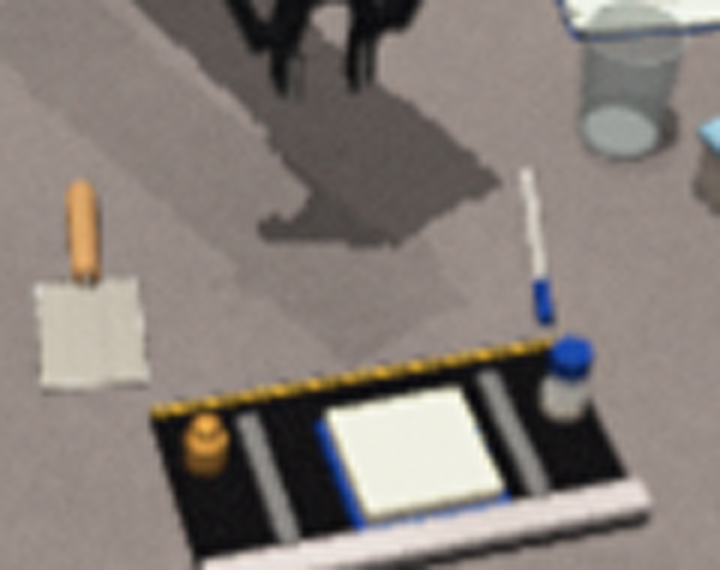

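```bash
python3 -c "
from h import *
st(); print(close_job())"
```

```text
t 16.98 ee [449.3 114.5 129.3] toolx [-0.015  0.009 -1.   ] tooly [0.103 0.995 0.007] q [-0.41  0.07  0.07  1.99 -0.02  1.09  1.14] F [-0.5 -0.1  0.6]
the job is handed in; nothing more can be done
None
```

The tile is flipped white face up on the stage and pushed home against the back stop. I handed the job in at about 17 s, with the fingers clear of it. No verdict was reported.

**What I did:** I used the tile nearest the base, at about (491, 108) mm. With both fingertips I pushed it square against the stage front. I then raised its near edge by pushing forward and up until it stood on edge and toppled onto the stage. Finally I pushed it back until it stalled at about 12 N and drew the fingers back.

**Last checks:**
- **Position:** the scene camera puts the tile centre at x ≈ 84 mm and y ≈ 6 mm in the stage frame (limits 79 to 92 and ±85). It lies flat and square to the stop within about 1°, and neither camera shows a gap at the stop.
- **Other objects:** the vial, weight, pen, spatula and beaker read within about 6 mm of where they started, which is near what the detectors can resolve. I did not re-measure the ethanol, flour jar or loaf, but the arm never worked near them.

**Disagreements:**
- My final side-view fit merged the white tile with the pale stop bar, so its centre reading was unusable. The side detector, at (651, 98), agrees with the scene fit within about 3 mm.
- During the last push the wrist also read about 11 N upward. The fingertips may have been resting on the stage or the tile's flange, so the stall alone does not prove contact with the stop.

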